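# File the sawn end of a bar in the vise

## Task

The freshly sawn bar end in the bench vise is sharp: take the file from its tray and give the end three long strokes with it, level and square to the vise, pushing away from the screw handle, toe first, with light but steady pressure, and using most of the file's length each time. File on the forward strokes only and lift the file clear for every return, never dragging it back over the bar. Then lay the file back flat in its tray, without dropping it or disturbing the things around.

Things in the scene. Friction and masses are not known exactly. Their poses are not given: they have to be found in the camera images.
- jaw (a point): Middle of the vise's jaw gap, level with the jaws' top, 135 mm above the bench. z is up; x is level, square across the jaws, pointing away from the vise's screw and T-handle: the direction of the forward strokes; y is along the 100 mm jaws. Nothing of the vise is higher than the jaws' top; screw and handle reach 165 mm to -x, anvil and base 110 mm to +x. The bar stands upright at the same x, y.
- vise: Grey bench vise, fixed, with the bar; origin on the bench below the point jaw, same axes. The bar is aluminium, upright, 6 mm thick (vise x), 40 mm wide (vise y), its flat level sawn end on top. The end is 15 to 45 mm above the jaws' top, each time different: look or feel for it. It does not slip down. A pressure of 5 to 15 N suits it.
- soft_jaws (a joint): How far (m) the bar, with the two black rubber liners that clamp it, gives along the vise's x under a sideways load: 0 at rest, positive when a stroke pushes it forward, negative when it is dragged back; springy, 2.5 N per mm.
- file: Flat file screwed under a holder, loose, about 0.45 kg; origin at the middle of the toothed flat underside; x points to the toe, z up. The toothed steel is 200 x 36 x 6 mm, its underside from x = -100 to +100 mm. Friction coefficient on the aluminium bar about 0.6.
- file_grip (a point): Centre of the file's wooden grip, 52 mm straight above the origin of the file. x runs along the file to its toe (the end with the small round knob), z is up. The grip is 125 mm long (x), 26 mm wide (y), 28 mm high, with 24 mm of free room under it between two steel posts at x = -45 and +45 mm. The toe knob is at x = +70 mm, its top 11 mm below this point.
- tray: Low wooden tray, fixed, 260 mm long (x) by 90 mm wide (y), walls 7 mm thick and 20 mm high; origin at the middle of its underside, on the bench; inner floor 7 mm above it, 246 x 76 mm. The file starts in it, lying along it with the toe to +x, and goes back into it; the grip's centre is then 59 mm above the bench.
- bin: Bystander: dark steel bin with bar offcuts, fixed, 150 x 110 x 55 mm, origin under its middle.
- can_mid (a point): Bystander: closed metal can, loose, 66 mm diameter, 110 mm high, upright; point half-way up.
- hammer: Bystander: hammer lying on the bench behind the vise, about 260 mm long; origin under its middle, handle towards its -x.
Not all that is in view belongs to the job. What is shaped like the file but green or yellow is not meant.

How it is judged:
By the outcome, as a careful person would: the job done as asked, in the order asked, and still so for the second after the job is handed in, with the robot touching nothing.
It also fails if it takes over 72 s, if anything falls off the work surface, if the arm or the gripper's body presses on something with over 40 N, if the wrist force passes 120 N, or if a joint passes its speed limit or range.

## Robot

A 6-joint arm with a two-finger parallel gripper is mounted at the origin on the work surface. World frame = base frame: x ahead of the robot, y to its left, z up, the work surface at z = 0. Lengths are in m, angles in rad, forces in N, time in s.
With the tool pointing down it reaches from about 0.225 to 0.875 m from the base axis. Payload 3.4 kg.
Tool frame: the origin (TCP) lies midway between the tips of the shut fingers; the grasp point (between the pads) lies 19 mm behind it; x points along the fingers, z is the direction in which the jaws open and shut, and the axes are right-handed (so a half turn about x gives the same grasp; the last joint's range is limited). The gripper opens to 85 mm and grips with 20 to 120 N. Pads are 22 mm wide; open, the fingers measure 114 mm over their backs; the gripper's body (76 mm by 85 mm) begins 54 mm behind the grasp point. The pads swing forward as they close: fully open they stand 13 mm farther back than shut.
Start: joints at [-1.293, 0.276, 1.505, -0, 1.361, -0.121], TCP at [0.223, -0.53, 0.231] pointing down, gripper open.
Joint ranges: [-2.89, 2.89], [-0.75, 2.08], [0.22, 2.7], [-1.18, 4.32], [0.11, 2.71], [-2.7, 2.7]. Speed limits (rad/s): [2.57, 2.57, 3.14, 3.14, 3.14, 3.14].

## Interface

Orientations are given as a unit quaternion [w, x, y, z].
In Python, from rig import manip, eyes gives the robot as it stands. The module is installed in compiled form; this text tells all that it offers.
- The arm moves only by the shell command python3 -m crank 'ROWS' [FORCE]. ROWS is JSON, a list of rows, each a list of 7 numbers: the shift along the tool's x, y, z in cm, then the turn, a rotation vector about the tool's x, y, z in degrees, then the finger opening in cm, from 0 to 8.54. A call has 1 to 5 rows; each row is the pose to reach, as a shift and turn from the pose commanded when the call began, along the tool's axes at that moment; what a row does not reach only later rows make up. A row lasts 1/8 s, in which the tool goes at most 62.5 mm and 10.7 degrees, less where a joint would pass 70% of its speed; a pose out of reach is approached as far as the arm can. A call with a gripper value outside its range is refused whole. The fingers move at their own pace and stop on an object; FORCE is the grip in N (left out, the last holds). Time passes only in rows, so rows that repeat a pose let the fingers close. It gives the time, the measured TCP pose, the force and the opening at its end, in the units of the state.
- manip.get_state(): the state, without advancing time (a new reading comes with each control period).
- eyes.get_image(name): name is "side" or "top" or "wrist"; returns a dict with "color" (420x560x3 uint8, blue, green, red), "z_map" (420x560 float32, m along the optical axis (not along the pixel's ray), 0 where there is no reading), "vertical_fov" (degrees; the focal length in pixels is half the picture's height over the tangent of half this angle, whatever the lens; pixels are square), "cx", "cy" (the principal point, pixels), "eye" and "attitude" of the camera in the world. Camera axes: x right, y up, looking along -z (the intrinsics and any distortion apply to the point x, -y, -z); pixel columns grow to the right and rows downward; lengths in m; the calibration is good to about 2 mm. The wrist camera is an equidistant fisheye: a pixel r from the principal point sees the ray r / f radians off the axis. A picture is of the moment at which its call begins.
- manip.sign_off(): hands the job in, once; it reports no verdict.
The state is a dict: "clock": time; "qpos": joint angles; "qd": joint speeds; "effort": joint torques, N m; "position": TCP position; "ee_rot": TCP orientation; "contact_force": force on the tool from outside, world axes, zero at the start; "moment": the same for the moment, N m; "width": finger opening in m.
Only numpy, scipy, OpenCV 4.12 (cv2) and the standard library are available. Lean on these libraries where they do the work, as an engineer would, in place of code of your own. Each camera call takes 0.05 s, during which the arm holds its last target.

## Working session

There is one attempt and no reset: what is moved stays moved. The work goes in short steps, Python scripts to look and compute and a shell command to move; the robot and the scene stay as the last step left them, time stands still between calls to the robot, and variables do not carry over. Pictures are saved under pics/ and viewed, and the job is handed in when it is done.

```bash
mkdir -p pics; ls; python3 - <<'E'
from rig import manip, eyes
import cv2,numpy as np
print(manip.get_state())
for n in ["side","top","wrist"]:
    d=eyes.get_image(n)
    cv2.imwrite(f"pics/{n}0.png",d["color"])
    np.savez(f"{n}0.npz",**{k:np.array(v) for k,v in d.items()})
    print(n,d["vertical_fov"],d["cx"],d["cy"],d["eye"],d["attitude"],[k for k in d])
E
```

```text
pics
{'clock': 0.0, 'qpos': array([-1.29298997e+00,  2.76581273e-01,  1.50616942e+00,  1.56082975e-05,
        1.36071737e+00, -1.21046433e-01]), 'qd': array([-9.36197247e-04,  2.91983610e-05, -7.85953135e-04, -1.01730152e-03,
        2.75762433e-04, -5.56292579e-04]), 'effort': array([-8.08138193e-04, -4.16781843e+01, -2.45806628e+01, -3.47255127e-04,
        1.12685468e-02, -5.29761067e-06]), 'position': array([ 0.22313035, -0.52934016,  0.2304331 ]), 'ee_rot': array([ 0.58864223,  0.39147222,  0.58964347, -0.39060261]), 'contact_force': array([-0.47488002,  1.15533509, -0.80390377]), 'moment': array([ 0.00976662,  0.0314736 , -0.02693272]), 'width': 0.08573651653054785}
side 52.73117303666105 271.2314246441782 214.92771051262787 [0.22402743 0.90441278 0.93964197] [-0.15791596 -0.06512911  0.3885646   0.90544922] ['color', 'z_map', 'vertical_fov', 'cx', 'cy', 'eye', 'attitude']
top 51.48741658500192 278.39000463978454 207.76034278714047 [0.38917195 0.10548874 1.07229083] [ 0.70948343  0.0366851  -0.05258439 -0.70179937] ['color', 'z_map', 'vertical_fov', 'cx', 'cy', 'eye', 'attitude']
wrist 65.70646984690485 284.57746264164837 206.7955115591002 [ 0.29862843 -0.4975156   0.37327515] [ 0.8226527  -0.13322997  0.08879738 -0.54553399] ['color', 'z_map', 'vertical_fov', 'cx', 'cy', 'eye', 'attitude']
```

View pics/top0.png

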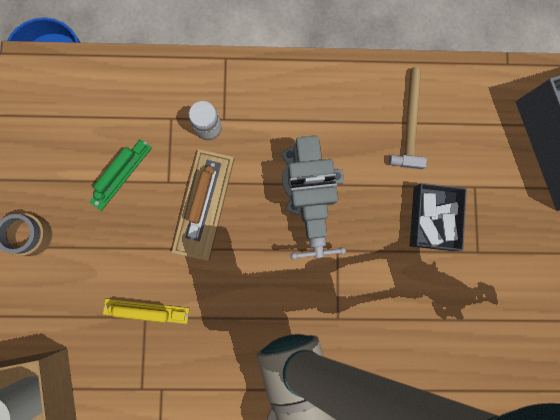

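View pics/side0.png

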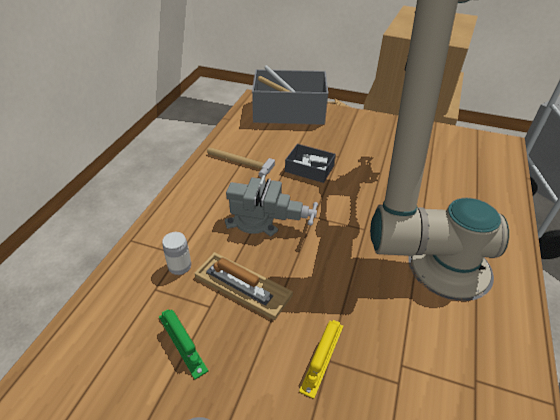

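View pics/wrist0.png

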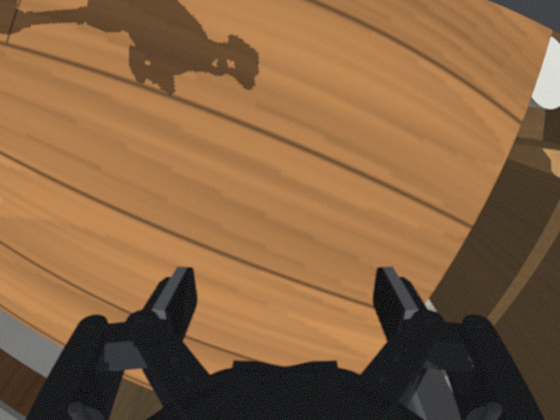

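The top view has three file-like things: brown/steel in the tray (201,197), green (120,175) and yellow (146,311). By the description it is the one in the tray. The vise is at (313,185), with the T-handle at (318,252). Next: a close crop and a point cloud.

```bash
cat > h.py <<'E'
import numpy as np,cv2
from scipy.spatial.transform import Rotation as R
def rot(q): return R.from_quat([q[1],q[2],q[3],q[0]])
def cloud(d):
    H,W=d["z_map"].shape; f=H/2/np.tan(np.radians(float(d["vertical_fov"]))/2)
    v,u=np.mgrid[0:H,0:W]; z=d["z_map"]
    p=np.stack([(u-d["cx"])/f*z,-(v-d["cy"])/f*z,-z],-1)
    return p@rot(d["attitude"]).as_matrix().T+d["eye"]
def proj(d,P):
    f=d["z_map"].shape[0]/2/np.tan(np.radians(float(d["vertical_fov"]))/2)
    c=(np.asarray(P)-d["eye"])@rot(d["attitude"]).as_matrix()
    return np.stack([d["cx"]+f*c[...,0]/-c[...,2], d["cy"]-f*c[...,1]/-c[...,2]],-1)
E
python3 - <<'E'
from h import *
for n,(u0,v0,u1,v1) in [("top",(160,90,360,270)),("side",(150,140,340,320))]:
    d=dict(np.load(n+"0.npz"))
    cv2.imwrite(f"pics/{n}_crop.png",cv2.resize(d["color"][v0:v1,u0:u1],None,fx=3.3 if n=="top" else 3.3,fy=3.3,interpolation=cv2.INTER_CUBIC))
d=dict(np.load("top0.npz"));P=cloud(d)
for (u,v) in [(201,197),(120,175),(146,311),(313,185),(313,178),(205,112),(250,300)]: print(u,v,P[v,u].round(4))
np.set_printoptions(linewidth=220)
print((P[170:200:2,285:345:5,2]*1000).astype(int))
print((P[150:262:5,172:236:4,2]*1000).astype(int))
E
```

```text
201 197 [0.3892 0.1055 1.0723]
120 175 [0.6001 0.4718 0.0133]
146 311 [0.2797 0.3785 0.0664]
313 185 [0.5592 0.0098 0.1367]
313 178 [0.5685 0.013  0.1684]
205 112 [0.73   0.2541 0.1095]
250 300 [0.3003 0.1484 0.0012]
[[  14  132  133  135  135  136  137  133  134  136   15   14]
 [  17  131  133  136  134  131  136  134  137  133   13   12]
 [  14  130  132  133  136  132  132  134  132  136  135   21]
 [  19  132  135  130  132  136  132  136  138  134   22   23]
 [  17  133  135  137  138  167  172  170  136  137   23   10]
 [  11  128  132  133  153  169  164  158  116  109   17   10]
 [  15   39  130  124  151  145  137  133  134  140  135   15]
 [  15   36   35  137  137  137  138  133  135  137  137   -1]
 [  16   32  138  139  136  134  136  136  132  126  132    0]
 [  14   12  136  137  135  128  135  132  132  131  132   -1]
 [  12   16  133  130  136  136  134  132  135  134  136   -2]
 [   1   20  136  133 1072  135  134  135  133  134  134    4]
 [   0   17  133  132  135  135  136  136  132  130  132   -3]
 [   3   17  134  134  133  136  135  133  136  131  134    2]
 
[... 1272 characters left out ...]
   7    8   19    0    0    0    0]
 [  -1    1   21    8   14   27   29   22    5    2   10   18   -2    1    0    0]
 [   2    2   25    7   12   33   31   16    8    6    5   10   -1    4    1    3]
 [   1   23    9   10   33   29   29   13   11    6   18    0   -2    2    1   -1]
 [   0   18    6    6    8    7   11    6    4    8   20    4    0    1    0    0]
 [   0   21    7    6    9    6    5   10    5    8   18    4    0    1    3    0]
 [  20 1072    8    8    3    6    7    6    6   19    2    0    0    0    2    0]
 [   0    2    0    1   19   17   21    4    5   17   -1    1    2    4    2    0]
 [   4    0    0    5    0    0   -1    1    3   22    0    3    0    1    1    1]]
```

View pics/top_crop.png

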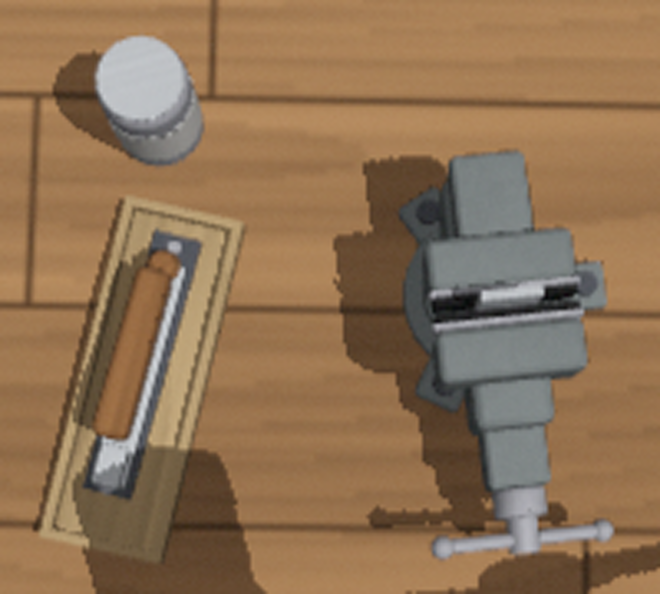

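View pics/side_crop.png

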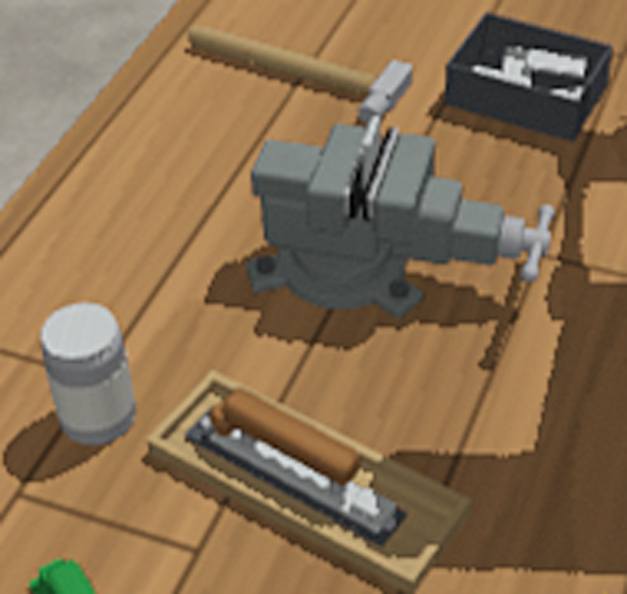

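```bash
cat > m.py <<'E'
from h import *
def rect(pts,name):
    c,s,a=cv2.minAreaRect((pts[:,:2]*1000).astype(np.float32)); print(name,len(pts),np.round(c,1),np.round(s,1),round(a,2),"meanz",pts[:,2].mean().round(4),"med",np.median(pts[:,2]).round(4), "mean",(pts[:,:2].mean(0)*1000).round(1))
    X=pts[:,:2]-pts[:,:2].mean(0); w,V=np.linalg.eigh(X.T@X); print("   pca",np.degrees(np.arctan2(V[1,1],V[0,1])).round(2), np.sqrt(w/len(X)*12)*1000)
for n in ["top","side"]:
    d=dict(np.load(n+"0.npz"));P=cloud(d).reshape(-1,3);x,y,z=P.T
    print(n)
    rect(P[(z>.066)&(z<.08)&(abs(x-.52)<.12)&(abs(y-.24)<.08)],"grip")
    m=(abs(x-.52)<.17)&(abs(y-.235)<.1)&(z>.015)&(z<.026); rect(P[m],"rim+")
    rect(P[(abs(x-.56)<.1)&(abs(y-.01)<.08)&(z>.127)&(z<.143)],"jaws")
    b=P[(abs(x-.565)<.03)&(abs(y-.01)<.04)&(z>.15)&(z<.2)]; rect(b,"bar"); print(np.percentile(b[:,2],[10,25,50,75,90,97]).round(4))
    rect(P[(abs(x-.73)<.05)&(abs(y-.25)<.05)&(z>.1)&(z<.12)],"can")
E
python3 m.py
```

```text
top
grip 579 [542.1 267.1] [ 26.8 124. ] 76.05 meanz 0.0725 med 0.0728 mean [540.8 266.6]
   pca 166.22 [ 25.1661377  121.50018817]
rim+ 1161 [531.6 266.3] [ 91.5 260.6] 77.82 meanz 0.0202 med 0.0203 mean [531.9 265.1]
   pca 167.83 [115.88140552 287.28032202]
jaws 1807 [588.3  11.7] [139.2 100. ] 6.72 meanz 0.1341 med 0.1343 mean [566.5   9.9]
   pca -169.6 [ 99.82445561 101.86124581]
bar 88 [567.6   9.2] [ 6.6 40. ] 6.89 meanz 0.1656 med 0.1683 mean [566.8   9.7]
   pca 97.06 [ 7.22176689 41.68578494]
[0.1538 0.1614 0.1683 0.1702 0.171  0.1725]
can 587 [725.8 260.9] [59.7 60.7] 60.22 meanz 0.1099 med 0.1105 mean [725.1 259.8]
   pca -157.94 [54.11889577 55.00076869]
side
grip 394 [539.7 268.8] [ 27.8 122. ] 75.7 meanz 0.0729 med 0.0734 mean [537.9 271.4]
   pca 166.42 [ 25.10316936 122.74332416]
rim+ 1119 [530.4 266.4] [ 94.5 262.5] 78.22 meanz 0.0206 med 0.0209 mean [526.9 275. ]
   pca 169.57 [104.36833584 273.10048582]
jaws 719 [587.9  12.5] [140.9 102.4] 6.96 meanz 0.1346 med 0.1349 mean [565.3  17. ]
   pca -158.87 [101.35168122 105.59980133]
bar 45 [567.4  10.4] [ 6.5 40.1] 7.17 meanz 0.1647 med 0.1672 mean [566.2  14.2]
   pca 95.5 [ 6.79698636 42.94806297]
[0.1546 0.1596 0.1672 0.1713 0.1721 0.1723]
can 372 [724.3 263. ] [60.8 61.8] 25.27 meanz 0.1099 med 0.1108 mean [722.9 265.4]
   pca 143.2 [55.24480969 56.75875605]
```

```bash
cat > g.py <<'E'
# usage: g.py x y z(TCP target) yaw(deg of file x)   -> delta in tool axes, cm/deg
from h import *
from rig import manip
import sys
def frame(yaw,sgn=1):
    a=np.radians(yaw); fy=np.array([-np.sin(a),np.cos(a),0])*sgn; X=np.array([0,0,-1.]); return np.stack([X,np.cross(fy,X),fy],1)
s=manip.get_state(); M=rot(s["ee_rot"]).as_matrix()
np.set_printoptions(suppress=True,linewidth=200,precision=4)
print("t",round(s["clock"],3),"pos",s["position"],"w",round(s["width"],4),"F",s["contact_force"].round(2),"M",s["moment"].round(3))
print("q",s["qpos"].round(3),"tool xaxis",M[:,0],"z",M[:,2])
if len(sys.argv)>4:
    a=[float(v) for v in sys.argv[1:5]]
    for sg in (1,-1):
        T=frame(a[3],sg); rv=np.degrees(R.from_matrix(M.T@T).as_rotvec())
        print(sg,"shift cm",(M.T@(np.array(a[:3])-s["position"])*100).round(2),"rotvec",rv.round(2))
E
python3 g.py 0.54 0.267 0.15 -13.9
```

```text
t 0.15 pos [ 0.2232 -0.5295  0.2306] w 0.0856 F [-0.77 -0.22  0.38] M [ 0.037 -0.119 -0.045]
q [-1.293  0.276  1.506 -0.     1.361 -0.121] tool xaxis [-0.0004  0.0014 -1.    ] z [ 0.3883 -0.9215 -0.0014]
1 shift cm [  8.16  60.13 -61.08] rotvec [-143.25   -0.02   -0.11]
-1 shift cm [  8.16  60.13 -61.08] rotvec [36.75 -0.08  0.02]
```

```bash
python3 -m crank '[[-1,3.5,-3.56,-10,0,0,8.5],[-2,7,-7.12,-20,0,0,8.5],[-3,10.5,-10.68,-30,0,0,8.5],[-4,14,-14.24,-40,0,0,8.5],[-5,17.5,-17.8,-50,0,0,8.5]]' 120; python3 g.py 0.54 0.267 0.15 -13.9
```

```text
clock: 0.78
position: [0.3157, -0.2963, 0.2814]
ee_rot: [0.7, 0.104, 0.699, -0.104]
contact_force: [0.1, 0.3, 0.4]
width: 0.0851
t 0.775 pos [ 0.3157 -0.2963  0.2814] w 0.0851 F [0.07 0.29 0.35] M [-0.011 -0.068 -0.013]
q [-0.915  0.031  1.684  0.     1.427 -0.621] tool xaxis [ 0.0002  0.0003 -1.    ] z [ 0.9571 -0.2899  0.0001]
1 shift cm [13.16 60.4   5.14] rotvec [-92.95   0.02  -0.01]
-1 shift cm [13.16 60.4   5.14] rotvec [87.05 -0.01 -0.02]
```

```bash
python3 -m crank '[[0,5.5,0.5,-10,0,0,8.5],[0,11,1,-20,0,0,8.5],[0,16.5,1.5,-30,0,0,8.5],[0,22,2,-40,0,0,8.5],[0,27.5,2.4,-50,0,0,8.5]]'; python3 g.py 0.54 0.267 0.15 -13.9
```

```text
clock: 1.4
position: [0.4198, -0.0405, 0.2813]
ee_rot: [0.678, -0.202, 0.678, 0.202]
contact_force: [0.8, -0.4, -0.9]
width: 0.085
t 1.4 pos [ 0.4198 -0.0405  0.2813] w 0.085 F [ 0.81 -0.36 -0.86] M [-0.026 -0.019  0.004]
q [-0.261  0.013  1.703 -0.     1.425 -0.84 ] tool xaxis [ 0.0004 -0.0004 -1.    ] z [0.837  0.5472 0.0001]
1 shift cm [13.12 19.16 26.89] rotvec [-42.93  -0.     0.03]
-1 shift cm [13.12 19.16 26.89] rotvec [137.07   0.04   0.  ]
```

```bash
python3 - <<'E'
import numpy as np
E
echo
python3 -m crank '[[1,4,5.3,-10,0,0,8.5],[2,8,10.6,-20,0,0,8.5],[4,12,16,-30,0,0,8.5],[6,16,21.4,-40,0,0,8.5],[8,18,26,-42.9,0,0,6.5]]'; python3 g.py 0.5216 0.272 0.15 -13.9; python3 - <<'E'
from rig import eyes
from h import *
for n in ["wrist","top"]:
    d=eyes.get_image(n); cv2.imwrite(f"pics/{n}1.png",d["color"]); np.savez(f"{n}1.npz",**{k:np.array(v) for k,v in d.items()})
E
```

```text
clock: 2.02
position: [0.5333, 0.2396, 0.2062]
ee_rot: [0.558, -0.435, 0.557, 0.435]
contact_force: [1.0, -1.8, 1.5]
width: 0.0693
t 2.025 pos [0.5333 0.2396 0.2062] w 0.0693 F [ 0.97 -1.77  1.5 ] M [-0.045 -0.04  -0.023]
q [ 0.303  0.305  1.526 -0.     1.31  -1.022] tool xaxis [ 0.0007 -0.0001 -1.    ] z [0.2428 0.9701 0.    ]
1 shift cm [5.62 1.93 2.86] rotvec [-0.15  0.    0.04]
-1 shift cm [5.62 1.93 2.86] rotvec [179.85   0.06  -0.  ]
```

View pics/wrist1.png

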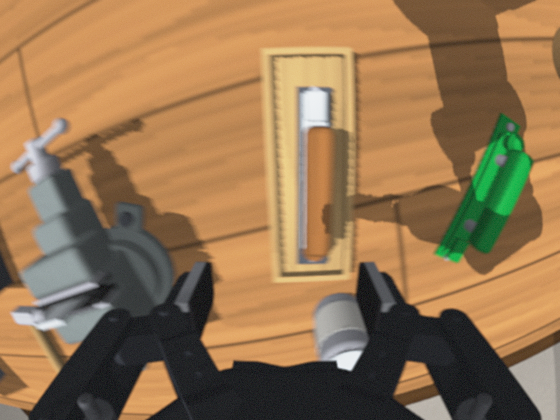

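Wrist view: the brown-grip file lies in the tray, grip about (318,190), with its toe towards the can at (340,320). Cross-check with wrist depth.

```bash
cat >> h.py <<'E'
def wcloud(d):
    H,W=d["z_map"].shape; f=H/2/np.tan(np.radians(float(d["vertical_fov"]))/2)
    v,u=np.mgrid[0:H,0:W]; a=u-d["cx"]; b=v-d["cy"]; r=np.hypot(a,b)+1e-9; t=np.tan(r/f); z=d["z_map"]
    p=np.stack([a/r*t*z,-b/r*t*z,-z],-1)
    return p@rot(d["attitude"]).as_matrix().T+d["eye"]
E
python3 - <<'E'
from h import *
import contextlib,io
with contextlib.redirect_stdout(io.StringIO()): from m import rect
d=dict(np.load("wrist1.npz"));P=wcloud(d).reshape(-1,3);x,y,z=P.T
rect(P[(z>.066)&(z<.08)&(abs(x-.53)<.09)&(abs(y-.27)<.06)],"grip")
rect(P[(z>.015)&(z<.026)&(abs(x-.53)<.15)&(abs(y-.265)<.09)],"rim")
rect(P[(abs(x-.567)<.03)&(abs(y-.01)<.04)&(z>.15)&(z<.2)],"bar")
E
```

```text
grip 3658 [540.8 267. ] [ 26.3 123.3] 76.54 meanz 0.0721 med 0.0726 mean [537.2 267.2]
   pca 166.44 [ 25.24456751 119.64995344]
rim 4916 [531.3 265.2] [ 90.8 260.8] 77.98 meanz 0.02 med 0.0202 mean [519.4 268.1]
   pca 167.82 [123.81078907 294.6764009 ]
bar 446 [568.1   8.9] [ 7.3 42.4] 7.0 meanz 0.1632 med 0.1649 mean [566.2  13.5]
   pca 94.85 [ 6.68562406 45.26419972]
```

```bash
python3 -m crank '[[4,1.9,2.8,0,0,0,6.5],[8,1.9,2.8,0,0,0,6.5],[12,1.9,2.8,0,0,0,6.5],[12,1.9,2.8,0,0,0,6.5]]'; python3 g.py 0.5216 0.272 0.036 -13.6
```

```text
clock: 2.62
position: [0.5187, 0.2676, 0.0839]
ee_rot: [0.555, -0.433, 0.561, 0.435]
contact_force: [-1.0, -0.6, 0.2]
width: 0.0649
t 2.625 pos [0.5187 0.2676 0.0839] w 0.0649 F [-1.01 -0.59  0.2 ] M [-0.024 -0.044 -0.019]
q [ 0.357  0.409  1.695 -0.     1.045 -0.964] tool xaxis [-0.0075 -0.0032 -1.    ] z [ 0.2466  0.9691 -0.0049]
1 shift cm [ 4.78 -0.21  0.52] rotvec [-0.68 -0.28 -0.37]
-1 shift cm [ 4.78 -0.21  0.52] rotvec [179.32  -0.58   0.44]
```

```bash
python3 -m crank '[[2.5,-0.1,0.3,0,0,0,6.5],[4.5,-0.1,0.3,0,0,0,6.5],[4.5,-0.1,0.3,0,0,0,6.5]]'; python3 g.py 0.5216 0.272 0.036 -13.6
```

```text
clock: 3.0
position: [0.5233, 0.2714, 0.0422]
ee_rot: [0.558, -0.434, 0.559, 0.434]
contact_force: [-0.2, 0.2, 0.8]
width: 0.0652
t 3.0 pos [0.5233 0.2714 0.0422] w 0.0652 F [-0.19  0.2   0.76] M [ 0.007 -0.007  0.011]
q [ 0.36   0.459  1.735 -0.     0.949 -0.961] tool xaxis [-0.0005 -0.0004 -1.    ] z [ 0.2467  0.9691 -0.0005]
1 shift cm [0.62 0.18 0.02] rotvec [-0.68 -0.03 -0.02]
-1 shift cm [0.62 0.18 0.02] rotvec [179.32  -0.03   0.05]
```

```bash
python3 -m crank '[[0.6,0.1,0,-0.6,0,0,6.5],[0.6,0.1,0,-0.6,0,0,3.5],[0.6,0.1,0,-0.6,0,0,2],[0.6,0.1,0,-0.6,0,0,1],[0.6,0.1,0,-0.6,0,0,1]]' 110;  python3 -m crank '[[0,0,0,0,0,0,1],[0,0,0,0,0,0,1]]'; python3 g.py 0.5216 0.272 0.036 -13.6
```

```text
clock: 3.62
position: [0.5226, 0.272, 0.0365]
ee_rot: [0.556, -0.437, 0.556, 0.437]
contact_force: [-1.7, -2.0, 5.2]
width: 0.0246
clock: 3.88
position: [0.5226, 0.272, 0.0365]
ee_rot: [0.556, -0.437, 0.556, 0.437]
contact_force: [-1.1, -1.2, 5.7]
width: 0.0246
t 3.875 pos [0.5226 0.272  0.0365] w 0.0246 F [-1.06 -1.23  5.68] M [-0.201  0.225  0.012]
q [ 0.362  0.464  1.743 -0.     0.933 -0.97 ] tool xaxis [ 0.001 -0.    -1.   ] z [0.2359 0.9718 0.0002]
1 shift cm [ 0.05  0.1  -0.02] rotvec [-0.04  0.01  0.05]
-1 shift cm [ 0.05  0.1  -0.02] rotvec [179.96   0.09  -0.02]
```

```bash
python3 -m crank '[[-0.5,0,0,0,0,0,1],[-2,0,0,0,0,0,1],[-5,0,0,0,0,0,1],[-10,0,0,0,0,0,1],[-15,0,0,0,0,0,1]]';python3 -m crank '[[-7,0,0,0,0,0,1],[-7,0,0,0,0,0,1],[-7,0,0,0,0,0,1]]'; python3 g.py 0.4643 -0.0028 0.25 6.95;  python3 - <<'E'
from rig import eyes
from h import *
for n in ["wrist","side"]:
    d=eyes.get_image(n); cv2.imwrite(f"pics/{n}2.png",d["color"]); np.savez(f"{n}2.npz",**{k:np.array(v) for k,v in d.items()})
E
```

```text
clock: 4.5
position: [0.5218, 0.272, 0.187]
ee_rot: [0.556, -0.437, 0.556, 0.437]
contact_force: [0.7, 1.6, -3.8]
width: 0.0249
clock: 4.88
position: [0.5217, 0.272, 0.2556]
ee_rot: [0.556, -0.437, 0.556, 0.437]
contact_force: [-0.5, 0.7, -4.4]
width: 0.0252
t 4.875 pos [0.5217 0.272  0.2556] w 0.0252 F [-0.48  0.73 -4.41] M [-0.018  0.095 -0.023]
q [ 0.362  0.284  1.433  0.     1.425 -0.97 ] tool xaxis [-0.0003 -0.0001 -1.    ] z [ 0.2359  0.9718 -0.0002]
1 shift cm [  0.56  -0.9  -28.06] rotvec [-20.6   -0.01  -0.02]
-1 shift cm [  0.56  -0.9  -28.06] rotvec [159.4   -0.03   0.01]
```

View pics/wrist2.png

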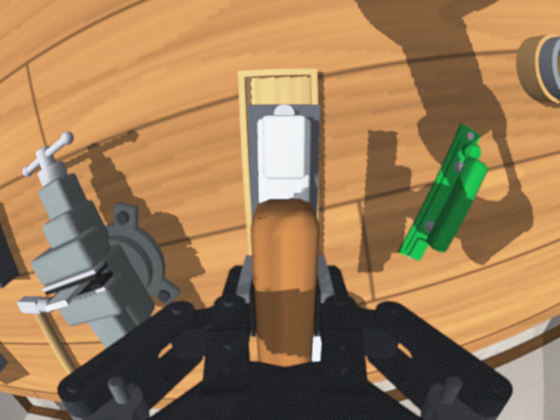

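View pics/side2.png

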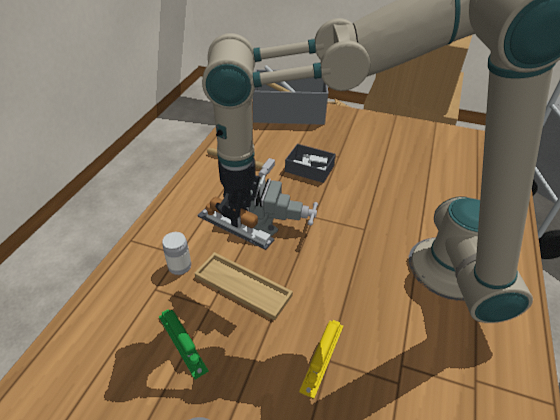

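Wrist view: the file is held square, the plate's heel at (285,150) and the tray below. Side view: the file at (240,215) is clear of the tray, and the can is unmoved. Now check the pitch.

```bash
cat > lvl.py <<'E'
from h import *
import sys
def lvl(n,d,tcp,yaw):
    P=(wcloud(d) if n=="wrist" else cloud(d)).reshape(-1,3)-tcp
    a=np.radians(yaw); X=P[:,0]*np.cos(a)+P[:,1]*np.sin(a); Y=-P[:,0]*np.sin(a)+P[:,1]*np.cos(a); Z=P[:,2]
    m=(X>-.1)&(X<.14)&(abs(Y)<.025)&(Z>-.045)&(Z<.04)
    for x0 in np.arange(-.1,.14,.01):
        k=m&(X>=x0)&(X<x0+.01)
        if k.sum()>5: print(n,round(x0*1000),k.sum(),"z lo/med/hi",(np.percentile(Z[k],[3,50,97])*1000).round(1),"y",(np.percentile(Y[k],[3,97])*1000).round(1))
if __name__=="__main__":
    lvl("side",dict(np.load("side2.npz")),np.array([.5217,.272,.2556]),-13.65)
    lvl("wrist",dict(np.load("wrist2.npz")),np.array([.5217,.272,.2556]),-13.65)
E
python3 lvl.py
```

```text
side -90 25 z lo/med/hi [-29.3 -24.3 -20.2] y [-16.  17.]
side -80 92 z lo/med/hi [-26.5 -19.   -3.9] y [-15.4  17.8]
side -70 65 z lo/med/hi [-26.8 -10.1  -3.4] y [-7.5 18.6]
side -60 60 z lo/med/hi [-25.8  -7.9  -3.3] y [-6.2 18.5]
side -50 96 z lo/med/hi [-26.5  13.7  33.7] y [-6.5 18.3]
side -40 128 z lo/med/hi [-25.   -0.5  37. ] y [-8.9 17.1]
side -30 107 z lo/med/hi [-25.9  16.8  37.3] y [-9.3 17.8]
side -20 120 z lo/med/hi [-25.3  22.4  38.1] y [-13.   19.4]
side -10 113 z lo/med/hi [-25.3  10.7  38.8] y [-14.1  24.6]
side 0 47 z lo/med/hi [-26.7 -16.5  36.1] y [-12.7  24.2]
side 10 29 z lo/med/hi [-27.1 -20.5  36.4] y [ 4.2 19.1]
side 20 32 z lo/med/hi [-29.1 -20.1 -14. ] y [ 4.7 18.7]
side 30 44 z lo/med/hi [-28.6 -18.  -13.1] y [-4.2 18.5]
side 40 44 z lo/med/hi [-28.8 -16.6 -14.2] y [-5.4 18.4]
side 50 75 z lo/med/hi [-28.2 -14.7  36.8] y [-5.2 18.3]
side 60 89 z lo/med/hi [-26.5  15.9  36.8] y [-5.7 17.5]
side 70 83 z lo/med/hi [-28.6  -5.8  36.3] y [-5.4 17.2]
side 80 69 z lo/med/hi [-27.4 -14.3   9.5] y [ 1.7 18.1]
side 90 35 z lo/med/hi [-29.7 -16.6  10.2] y [-1.1 19.
[... 208 characters left out ...]
-24.1 -21.9  -4.5] y [-17.   16.8]
wrist -70 1463 z lo/med/hi [-23.8  -5.6  -4. ] y [-16.7  16.5]
wrist -60 1416 z lo/med/hi [-23.8  -5.7  -4.1] y [-16.8  16.9]
wrist -50 2399 z lo/med/hi [-23.7  16.8  34.9] y [-16.1  16. ]
wrist -40 2882 z lo/med/hi [-23.5  34.8  37.5] y [-15.7  15.4]
wrist -30 1729 z lo/med/hi [-23.5  36.3  37.8] y [-16.1  15.8]
wrist -20 2392 z lo/med/hi [ 9.5 35.5 38. ] y [-17.8  18.8]
wrist -10 2176 z lo/med/hi [10.  35.9 38.3] y [-23.9  23.9]
wrist 0 1291 z lo/med/hi [32.3 36.5 38.4] y [-12.8  13.7]
wrist 10 949 z lo/med/hi [31.6 36.4 37.8] y [-11.7  12.8]
wrist 20 795 z lo/med/hi [30.8 36.3 37.6] y [-11.6  12.5]
wrist 30 22 z lo/med/hi [29.5 31.2 36.5] y [-12.6  13.5]
```

```bash
python3 -m crank '[[0,0,-4,-4,0,0,1],[0,-0.2,-10,-8,0,0,1],[0,-0.5,-16,-12,0,0,1],[0.3,-0.7,-22,-17,0,0,1],[0.5,-0.9,-28,-20.6,0,0,1]]';python3 -m crank '[[0,0,0,0,0,0,1],[0,0,0,0,0,0,1],[0,0,0,0,0,0,1]]'; python3 g.py 0.4643 -0.0028 0.215 6.95;  python3 - <<'E'
from rig import eyes
from h import *
for n in ["side"]:
    d=eyes.get_image(n); cv2.imwrite(f"pics/{n}3.png",d["color"]); np.savez(f"{n}3.npz",**{k:np.array(v) for k,v in d.items()})
E
```

```text
clock: 5.6
position: [0.463, -0.0037, 0.2483]
ee_rot: [0.467, -0.529, 0.469, 0.531]
contact_force: [-0.1, -0.9, -5.0]
width: 0.0246
clock: 5.98
position: [0.4648, -0.001, 0.2498]
ee_rot: [0.468, -0.529, 0.469, 0.53]
contact_force: [-0.7, 0.5, -4.5]
width: 0.0248
t 5.975 pos [ 0.4648 -0.001   0.2498] w 0.0248 F [-0.7   0.54 -4.53] M [ 0.007  0.095 -0.036]
q [-0.152  0.098  1.688  0.     1.357 -1.846] tool xaxis [-0.0017  0.0007 -1.    ] z [-0.1224  0.9925  0.0009]
1 shift cm [ 3.48  0.06 -0.18] rotvec [ 0.08  0.05 -0.09]
-1 shift cm [ 3.48  0.06 -0.18] rotvec [-179.92    0.15    0.08]
```

View pics/side3.png

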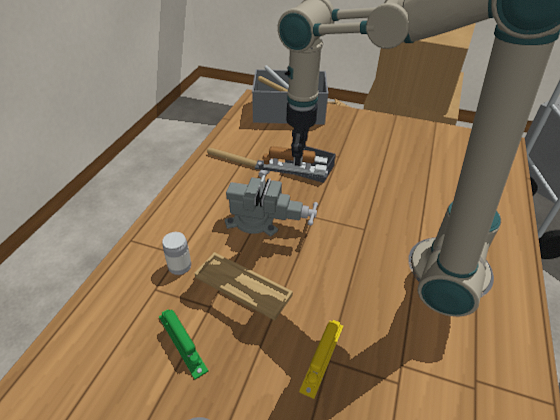

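```bash
python3 -m crank '[[2,0,-0.15,0,0,0,1],[3.8,0,-0.15,0,0,0,1],[4.4,0,-0.15,0,0,0,1],[4.4,0,-0.15,0,0,0,1]]'; python3 g.py;  python3 -m crank '[[0.1,0,0,0,0,0,1],[0.2,0,0,0,0,0,1],[0.3,0,0,0,0,0,1]]'; python3 g.py
```

```text
clock: 6.52
position: [0.4652, -0.0029, 0.2065]
ee_rot: [0.468, -0.53, 0.469, 0.53]
contact_force: [0.5, 0.1, -3.8]
width: 0.0249
t 6.525 pos [ 0.4652 -0.0029  0.2065] w 0.0249 F [ 0.48  0.06 -3.77] M [-0.001  0.117  0.029]
q [-0.156  0.127  1.765 -0.     1.25  -1.849] tool xaxis [-0.0006  0.0001 -1.    ] z [-0.1223  0.9925  0.0001]
clock: 6.9
position: [0.4653, -0.0037, 0.2039]
ee_rot: [-0.469, 0.53, -0.469, -0.529]
contact_force: [-0.4, 0.4, -3.7]
width: 0.0248
t 6.9 pos [ 0.4653 -0.0037  0.2039] w 0.0248 F [-0.4   0.39 -3.65] M [ 0.015  0.081 -0.028]
q [-0.158  0.128  1.77  -0.     1.242 -1.849] tool xaxis [ 0.0007 -0.0002 -1.    ] z [-0.1209  0.9927 -0.0003]
```

```bash
python3 -m crank '[[0.1,0,0,0,0,0,1],[0.2,0,0,0,0,0,1],[0.2,0,0,0,0,0,1]]'; python3 g.py;  python3 -m crank '[[0.1,0,0,0,0,0,1],[0.1,0,0,0,0,0,1]]'; python3 g.py
```

```text
clock: 7.28
position: [0.4651, -0.0036, 0.2015]
ee_rot: [0.469, -0.529, 0.469, 0.529]
contact_force: [0.0, -0.8, -4.4]
width: 0.0246
t 7.275 pos [ 0.4651 -0.0036  0.2015] w 0.0246 F [ 0.05 -0.81 -4.4 ] M [-0.026  0.08   0.011]
q [-0.158  0.13   1.774 -0.     1.237 -1.85 ] tool xaxis [-0.0002 -0.0001 -1.    ] z [-0.1209  0.9927 -0.    ]
clock: 7.52
position: [0.4651, -0.0036, 0.2005]
ee_rot: [0.469, -0.529, 0.469, 0.529]
contact_force: [-0.3, 0.4, -5.0]
width: 0.0248
t 7.525 pos [ 0.4651 -0.0036  0.2005] w 0.0248 F [-0.35  0.41 -5.03] M [ 0.011  0.058 -0.003]
q [-0.157  0.131  1.776 -0.     1.234 -1.849] tool xaxis [-0.0002 -0.     -1.    ] z [-0.121   0.9927 -0.    ]
```

```bash
for i in 1; do python3 -m crank '[[0.05,0,0,0,0,0,1],[0.1,0,0,0,0,0,1],[0.1,0,0,0,0,0,1]]'; python3 g.py;  done
```

```text
clock: 7.9
position: [0.4651, -0.0036, 0.1996]
ee_rot: [0.469, -0.529, 0.469, 0.529]
contact_force: [-0.3, -0.6, -4.4]
width: 0.0248
t 7.9 pos [ 0.4651 -0.0036  0.1996] w 0.0248 F [-0.35 -0.63 -4.36] M [-0.037  0.078  0.013]
q [-0.157  0.132  1.778 -0.     1.232 -1.849] tool xaxis [-0.0001 -0.     -1.    ] z [-0.121   0.9927 -0.    ]
```

```bash
python3 -m crank '[[0.05,0,0,0,0,0,1],[0.05,0,0,0,0,0,1]]'; python3 g.py
```

```text
clock: 8.15
position: [0.4651, -0.0036, 0.1991]
ee_rot: [-0.469, 0.529, -0.469, -0.529]
contact_force: [0.1, -0.1, -3.8]
width: 0.0248
t 8.15 pos [ 0.4651 -0.0036  0.1991] w 0.0248 F [ 0.15 -0.07 -3.79] M [0.003 0.096 0.021]
q [-0.157  0.132  1.778 -0.     1.231 -1.85 ] tool xaxis [-0.0001 -0.0001 -1.    ] z [-0.1209  0.9927 -0.0001]
```

```bash
python3 -m crank '[[0.05,0,0,0,0,0,1],[0.05,0,0,0,0,0,1]]'; python3 g.py
```

```text
clock: 8.4
position: [0.4653, -0.0036, 0.1988]
ee_rot: [-0.469, 0.53, -0.469, -0.529]
contact_force: [0.4, -0.1, -3.6]
width: 0.0248
t 8.4 pos [ 0.4653 -0.0036  0.1988] w 0.0248 F [ 0.39 -0.07 -3.58] M [0.051 0.004 0.011]
q [-0.157  0.133  1.779  0.     1.23  -1.85 ] tool xaxis [ 0.0005 -0.0001 -1.    ] z [-0.121   0.9927 -0.0001]
```

```bash
python3 -m crank '[[0.05,0,0,0,0,0,1],[0.05,0,0,0,0,0,1]]'; python3 g.py
```

```text
clock: 8.65
position: [0.4654, -0.0036, 0.1985]
ee_rot: [-0.469, 0.53, -0.469, -0.529]
contact_force: [-1.5, -0.6, -1.0]
width: 0.0246
t 8.65 pos [ 0.4654 -0.0036  0.1985] w 0.0246 F [-1.47 -0.62 -0.99] M [ 0.124 -0.027  0.005]
q [-0.157  0.133  1.78   0.     1.228 -1.85 ] tool xaxis [ 0.0008 -0.0001 -1.    ] z [-0.121   0.9927 -0.0002]
```

```bash
python3 -m crank '[[0.05,0,0,0,0,0,1],[0.1,0,0,0,0,0,1]]'; python3 g.py
```

```text
clock: 8.9
position: [0.4656, -0.0036, 0.1978]
ee_rot: [-0.469, 0.53, -0.468, -0.529]
contact_force: [-3.0, 0.1, 4.2]
width: 0.025
t 8.9 pos [ 0.4656 -0.0036  0.1978] w 0.025 F [-3.03  0.15  4.19] M [ 0.268 -0.26   0.094]
q [-0.157  0.133  1.781  0.     1.226 -1.85 ] tool xaxis [ 0.0015 -0.0001 -1.    ] z [-0.121   0.9927 -0.0003]
```

```bash
python3 -m crank '[[0,-0.7,0,0,0,0,1],[0,-1.7,0,0,0,0,1]]'; python3 g.py
```

```text
clock: 9.15
position: [0.4823, -0.0017, 0.198]
ee_rot: [-0.469, 0.53, -0.469, -0.529]
contact_force: [-3.6, -0.5, 6.3]
width: 0.0245
t 9.15 pos [ 0.4823 -0.0017  0.198 ] w 0.0245 F [-3.64 -0.51  6.26] M [ 0.163 -0.056  0.003]
q [-0.148  0.159  1.749 -0.001  1.233 -1.839] tool xaxis [ 0.0008 -0.0006 -1.    ] z [-0.1209  0.9927 -0.0007]
```

```bash
python3 -m crank '[[-0.02,-1.2,0,0,0,0,1],[-0.04,-2.4,0,0,0,0,1]]'; python3 g.py
```

```text
clock: 9.4
position: [0.5063, 0.0012, 0.1984]
ee_rot: [-0.469, 0.53, -0.469, -0.529]
contact_force: [-3.8, -0.6, 7.2]
width: 0.0247
t 9.4 pos [0.5063 0.0012 0.1984] w 0.0247 F [-3.83 -0.57  7.22] M [0.112 0.201 0.008]
q [-0.135  0.194  1.702 -0.001  1.245 -1.827] tool xaxis [ 0.0004 -0.0006 -1.    ] z [-0.121   0.9927 -0.0007]
```

```bash
python3 -m crank '[[-0.02,-1.2,0,0,0,0,1],[-0.03,-2.4,0,0,0,0,1]]'; python3 g.py
```

```text
clock: 9.65
position: [0.5298, 0.0041, 0.1987]
ee_rot: [-0.468, 0.529, -0.469, -0.529]
contact_force: [-3.8, -1.4, 6.7]
width: 0.0248
t 9.65 pos [0.5298 0.0041 0.1987] w 0.0248 F [-3.81 -1.43  6.7 ] M [0.091 0.481 0.04 ]
q [-0.123  0.23   1.653 -0.001  1.259 -1.815] tool xaxis [-0.0004 -0.0007 -1.    ] z [-0.1211  0.9926 -0.0006]
```

```bash
python3 -m crank '[[-0.01,-1.2,0,0,0,0,1],[-0.02,-2.4,0,0,0,0,1]]'; python3 g.py
```

```text
clock: 9.9
position: [0.5533, 0.007, 0.1987]
ee_rot: [0.468, -0.529, 0.469, 0.53]
contact_force: [-3.3, 0.2, 5.6]
width: 0.0248
t 9.9 pos [0.5533 0.007  0.1987] w 0.0248 F [-3.33  0.19  5.65] M [ 0.025  0.77  -0.007]
q [-0.113  0.265  1.604 -0.001  1.274 -1.804] tool xaxis [-0.0014 -0.0007 -1.    ] z [-0.1211  0.9926 -0.0005]
```

```bash
python3 -m crank '[[0,-1.2,0,0,0,0,1],[0.01,-2.4,0,0,0,0,1]]'; python3 g.py
```

```text
clock: 10.15
position: [0.5768, 0.0099, 0.1986]
ee_rot: [0.468, -0.529, 0.469, 0.53]
contact_force: [-3.7, -0.9, 6.3]
width: 0.025
t 10.15 pos [0.5768 0.0099 0.1986] w 0.025 F [-3.71 -0.94  6.34] M [-0.002  1.024  0.019]
q [-0.103  0.3    1.553 -0.001  1.291 -1.795] tool xaxis [-0.0023 -0.0007 -1.    ] z [-0.1211  0.9926 -0.0004]
```

```bash
python3 -m crank '[[-0.01,-1.2,0,0,0,0,1],[-0.01,-2.4,0,0,0,0,1]]'; python3 g.py
```

```text
clock: 10.4
position: [0.6003, 0.0128, 0.1984]
ee_rot: [0.468, -0.529, 0.47, 0.53]
contact_force: [-2.8, 0.0, 5.0]
width: 0.0248
t 10.4 pos [0.6003 0.0128 0.1984] w 0.0248 F [-2.82  0.03  5.04] M [-0.022  1.112  0.054]
q [-0.094  0.335  1.501 -0.001  1.309 -1.786] tool xaxis [-0.0031 -0.0006 -1.    ] z [-0.121   0.9926 -0.0003]
```

```bash
python3 -m crank '[[0,-1.2,0,0,0,0,1],[0,-2.4,0,0,0,0,1]]'; python3 g.py
```

```text
clock: 10.65
position: [0.6248, 0.0159, 0.198]
ee_rot: [0.468, -0.529, 0.469, 0.53]
contact_force: [-3.2, -0.4, 4.9]
width: 0.0249
t 10.65 pos [0.6248 0.0159 0.198 ] w 0.0249 F [-3.16 -0.38  4.91] M [-0.056  1.291 -0.019]
q [-0.086  0.371  1.446 -0.001  1.327 -1.778] tool xaxis [-0.002  -0.0003 -1.    ] z [-0.121   0.9926 -0.0001]
```

```bash
python3 -m crank '[[0,-0.8,0,0,0,0,1],[-0.5,-1.0,0,0,0,0,1],[-3,-1.0,0,0,0,0,1],[-4,-1.0,0,0,0,0,1],[-4,-1,0,0,0,0,1]]'; python3 g.py 0.4643 -0.0028 0.24 6.95; python3 - <<'E'
from rig import eyes,manip
from lvl import *
s=manip.get_state()
for n in ["side","wrist"]:
    d=eyes.get_image(n); cv2.imwrite(f"pics/{n}4.png",d["color"]); lvl(n,d,s["position"],6.95)
E
```

```text
clock: 11.28
position: [0.6356, 0.0171, 0.2382]
ee_rot: [-0.469, 0.53, -0.468, -0.529]
contact_force: [0.2, -0.0, -5.4]
width: 0.025
t 11.275 pos [0.6356 0.0171 0.2382] w 0.025 F [ 0.24 -0.01 -5.42] M [-0.033  0.046  0.001]
q [-0.083  0.364  1.357  0.     1.419 -1.775] tool xaxis [ 0.002  -0.0001 -1.    ] z [-0.1209  0.9927 -0.0003]
1 shift cm [-0.21 17.24  0.1 ] rotvec [-0.   -0.02  0.11]
-1 shift cm [-0.21 17.24  0.1 ] rotvec [180.     0.17   0.03]
side -80 52 z lo/med/hi [-26.9 -18.8  -3. ] y [-16.8  18.5]
side -70 41 z lo/med/hi [-26.6 -11.3  -2.7] y [-7.4 20.7]
side -60 46 z lo/med/hi [-27.  -13.1  -2.2] y [-6.2 17.9]
side -50 53 z lo/med/hi [-25.7  -9.7  33.4] y [-3.4 19.2]
side -40 85 z lo/med/hi [-24.6   5.2  38.9] y [-8.5 19. ]
side -30 89 z lo/med/hi [-23.9   8.4  38.7] y [-5.7 18.3]
side -20 80 z lo/med/hi [-24.4  17.7  39.5] y [-14.1  21.5]
side -10 64 z lo/med/hi [-25.   -5.4  37.2] y [-10.1  24. ]
side 0 36 z lo/med/hi [-27.  -15.1  31. ] y [ 2.3 24.6]
side 10 41 z lo/med/hi [-25.9 -15.3  26.3] y [-0.2 20.4]
side 20 58 z lo/med/hi [-26.3 -13.7  35.7] y [-7.6 18.4]
side 
[... 602 characters left out ...]
 [-24.9 -20.8  -5.2] y [-17.   16.8]
wrist -70 1463 z lo/med/hi [-24.6  -6.4  -4.9] y [-16.7  16.5]
wrist -60 1414 z lo/med/hi [-24.6  -6.5  -4.9] y [-16.8  16.8]
wrist -50 2505 z lo/med/hi [-24.3  17.4  34.5] y [-16.1  15.9]
wrist -40 2798 z lo/med/hi [-24.3  34.3  36.8] y [-15.8  15.5]
wrist -30 1716 z lo/med/hi [-24.1  35.5  37. ] y [-16.   15.7]
wrist -20 2443 z lo/med/hi [ 8.4 34.8 37.9] y [-18.   18.9]
wrist -10 2150 z lo/med/hi [ 9.3 35.1 37.6] y [-24.   24.1]
wrist 0 1298 z lo/med/hi [31.5 35.8 37.8] y [-13.  14.]
wrist 10 947 z lo/med/hi [30.9 35.7 36.9] y [-11.3  12.4]
wrist 20 745 z lo/med/hi [30.1 35.6 36.8] y [-11.6  12.6]
wrist 30 14 z lo/med/hi [28.7 30.6 34.1] y [-12.6  13.4]
```

```bash
python3 -m crank '[[0,3,0,0,0,0,1],[0,7,0,0,0,0,1],[0,11,0,0,0,0,1],[0,15,0.1,0,0,0,1],[0,17.2,0.1,0,0,0,1]]'; python3 -m crank '[[1.5,0,0,0,0,0,1],[3,0,0,0,0,0,1],[3.5,0,0,0,0,0,1],[3.5,0,0,0,0,0,1]]'; python3 g.py 0.4643 -0.0028 0.199 6.95
```

```text
clock: 12.0
position: [0.461, -0.0026, 0.2371]
ee_rot: [0.468, -0.529, 0.469, 0.53]
contact_force: [1.1, 0.5, -4.4]
width: 0.0247
clock: 12.5
position: [0.4643, -0.0027, 0.202]
ee_rot: [0.468, -0.529, 0.469, 0.53]
contact_force: [-0.1, 0.5, -4.8]
width: 0.0249
t 12.5 pos [ 0.4643 -0.0027  0.202 ] w 0.0249 F [-0.12  0.48 -4.77] M [-0.015  0.073 -0.024]
q [-0.156  0.13   1.774 -0.     1.24  -1.848] tool xaxis [-0.0017  0.0002 -1.    ] z [-0.1211  0.9926  0.0005]
1 shift cm [ 0.3  -0.   -0.01] rotvec [ 0.01  0.03 -0.1 ]
-1 shift cm [ 0.3  -0.   -0.01] rotvec [-179.99    0.15    0.04]
```

```bash
python3 -m crank '[[0.15,0,0,0,0,0,1],[0.25,0,0,0,0,0,1],[0.25,0,0,0,0,0,1]]'; python3 g.py 0.4643 -0.0028 0.199 6.95
```

```text
clock: 12.88
position: [0.4642, -0.0027, 0.2007]
ee_rot: [-0.469, 0.53, -0.469, -0.529]
contact_force: [0.5, 0.4, -4.5]
width: 0.0247
t 12.875 pos [ 0.4642 -0.0027  0.2007] w 0.0247 F [ 0.53  0.38 -4.46] M [ 0.038  0.078 -0.007]
q [-0.156  0.129  1.778 -0.     1.234 -1.848] tool xaxis [ 0.0004 -0.0001 -1.    ] z [-0.121   0.9927 -0.0002]
1 shift cm [ 0.17 -0.01 -0.01] rotvec [ 0.   -0.01  0.02]
-1 shift cm [ 0.17 -0.01 -0.01] rotvec [-180.     -0.03   -0.02]
```

```bash
python3 -m crank '[[0.05,0,0,0,0,0,1],[0.05,0,0,0,0,0,1]]'; python3 g.py
```

```text
clock: 13.12
position: [0.464, -0.0027, 0.2001]
ee_rot: [-0.469, 0.529, -0.469, -0.529]
contact_force: [0.7, 0.2, -3.9]
width: 0.0247
t 13.125 pos [ 0.464  -0.0027  0.2001] w 0.0247 F [ 0.72  0.16 -3.9 ] M [0.024 0.071 0.016]
q [-0.156  0.13   1.779 -0.     1.233 -1.848] tool xaxis [ 0.0002 -0.0001 -1.    ] z [-0.121   0.9927 -0.0001]
```

```bash
python3 -m crank '[[0.05,0,0,0,0,0,1],[0.1,0,0,0,0,0,1],[0.1,0,0,0,0,0,1]]'; python3 g.py
```

```text
clock: 13.5
position: [0.4641, -0.0028, 0.199]
ee_rot: [-0.469, 0.529, -0.469, -0.529]
contact_force: [-0.0, -0.6, -4.3]
width: 0.025
t 13.5 pos [ 0.4641 -0.0028  0.199 ] w 0.025 F [-0.05 -0.59 -4.32] M [ 0.017  0.103 -0.011]
q [-0.156  0.131  1.781 -0.     1.23  -1.848] tool xaxis [ 0.0001 -0.0001 -1.    ] z [-0.121   0.9927 -0.0001]
```

```bash
python3 -m crank '[[0.05,0,0,0,0,0,1],[0.1,0,0,0,0,0,1],[0.1,0,0,0,0,0,1]]'; python3 g.py
```

```text
clock: 13.88
position: [0.4643, -0.0027, 0.1985]
ee_rot: [-0.469, 0.53, -0.469, -0.529]
contact_force: [-0.9, 0.1, -0.3]
width: 0.0253
t 13.875 pos [ 0.4643 -0.0027  0.1985] w 0.0253 F [-0.9   0.14 -0.3 ] M [ 0.07  -0.06   0.007]
q [-0.156  0.131  1.782  0.     1.228 -1.848] tool xaxis [ 0.001  -0.0001 -1.    ] z [-0.1211  0.9926 -0.0003]
```

```bash
python3 -m crank '[[0.05,0,0,0,0,0,1],[0.08,0,0,0,0,0,1],[0.08,-0.7,0,0,0,0,1],[0.08,-1.7,0,0,0,0,1]]'; python3 g.py
```

```text
clock: 14.38
position: [0.4815, -0.0008, 0.198]
ee_rot: [-0.469, 0.53, -0.469, -0.529]
contact_force: [-3.7, -0.4, 6.1]
width: 0.0246
t 14.375 pos [ 0.4815 -0.0008  0.198 ] w 0.0246 F [-3.73 -0.4   6.06] M [ 0.075 -0.041 -0.004]
q [-0.146  0.157  1.75  -0.     1.233 -1.838] tool xaxis [ 0.001  -0.0005 -1.    ] z [-0.1208  0.9927 -0.0006]
```

```bash
python3 -m crank '[[-0.02,-1.2,0,0,0,0,1],[-0.04,-2.4,0,0,0,0,1],[-0.06,-3.6,0,0,0,0,1],[-0.075,-4.8,0,0,0,0,1]]'; python3 g.py
```

```text
clock: 14.88
position: [0.5291, 0.0051, 0.1986]
ee_rot: [-0.469, 0.529, -0.469, -0.529]
contact_force: [-4.0, -1.1, 7.1]
width: 0.0249
t 14.875 pos [0.5291 0.0051 0.1986] w 0.0249 F [-4.03 -1.08  7.06] M [0.096 0.513 0.062]
q [-0.122  0.228  1.655 -0.001  1.258 -1.814] tool xaxis [-0.0003 -0.0005 -1.    ] z [-0.1211  0.9926 -0.0004]
```

```bash
python3 -m crank '[[-0.01,-1.2,0,0,0,0,1],[-0.025,-2.4,0,0,0,0,1],[-0.025,-3.6,0,0,0,0,1]]'; python3 g.py
```

```text
clock: 15.25
position: [0.5643, 0.0094, 0.1987]
ee_rot: [0.468, -0.529, 0.469, 0.53]
contact_force: [-4.0, -0.6, 7.0]
width: 0.0246
t 15.25 pos [0.5643 0.0094 0.1987] w 0.0246 F [-4.04 -0.65  6.96] M [0.036 0.854 0.02 ]
q [-0.106  0.281  1.581 -0.001  1.282 -1.798] tool xaxis [-0.0017 -0.0005 -1.    ] z [-0.1211  0.9926 -0.0003]
```

```bash
python3 -m crank '[[-0.01,-1.2,0,0,0,0,1],[-0.02,-2.4,0,0,0,0,1],[-0.025,-3.6,0,0,0,0,1]]'; python3 g.py
```

```text
clock: 15.62
position: [0.5997, 0.0138, 0.1984]
ee_rot: [0.468, -0.529, 0.47, 0.53]
contact_force: [-3.5, -0.4, 5.9]
width: 0.0247
t 15.625 pos [0.5997 0.0138 0.1984] w 0.0247 F [-3.53 -0.44  5.91] M [0.018 1.094 0.007]
q [-0.092  0.334  1.502 -0.001  1.308 -1.785] tool xaxis [-0.0029 -0.0004 -1.    ] z [-0.1211  0.9926 -0.    ]
```

Finish the stroke, then lift.

```bash
python3 -m crank '[[-0.01,-1.2,0,0,0,0,1],[-0.01,-2.4,0,0,0,0,1],[-0.01,-3.2,0,0,0,0,1]]'; python3 g.py;  python3 -m crank '[[-0.5,-0.2,0,0,0,0,1],[-3,-0.2,0,0,0,0,1],[-4,-0.2,0,0,0,0,1],[-4,-0.2,0,0,0,0,1]]'; python3 g.py 0.4643 -0.0028 0.24 6.95
```

```text
clock: 16.0
position: [0.6324, 0.0178, 0.1981]
ee_rot: [0.469, -0.529, 0.469, 0.53]
contact_force: [-2.3, -0.0, 2.5]
width: 0.0247
t 16.0 pos [0.6324 0.0178 0.1981] w 0.0247 F [-2.33 -0.04  2.51] M [-0.072  1.022  0.044]
q [-0.082  0.381  1.429 -0.     1.332 -1.774] tool xaxis [-0.0009 -0.0001 -1.    ] z [-0.1211  0.9926  0.    ]
clock: 16.5
position: [0.6344, 0.0179, 0.239]
ee_rot: [-0.469, 0.53, -0.468, -0.529]
contact_force: [0.4, 0.0, -5.2]
width: 0.0247
t 16.5 pos [0.6344 0.0179 0.239 ] w 0.0247 F [ 0.39  0.   -5.22] M [0.025 0.08  0.019]
q [-0.081  0.361  1.359  0.     1.419 -1.773] tool xaxis [ 0.002  -0.0002 -1.    ] z [-0.1209  0.9927 -0.0004]
1 shift cm [-0.14 17.13 -0.  ] rotvec [-0.01 -0.02  0.11]
-1 shift cm [-0.14 17.13 -0.  ] rotvec [179.99   0.18   0.04]
```

```bash
python3 -m crank '[[0,3,0,0,0,0,1],[0,7,0,0,0,0,1],[0,11,0,0,0,0,1],[0,15,0,0,0,0,1],[0,17.1,0,0,0,0,1]]'; python3 -m crank '[[1.5,0,0,0,0,0,1],[3,0,0,0,0,0,1],[3.7,0,0,0,0,0,1],[3.7,0,0,0,0,0,1],[3.7,0,0,0,0,0,1]]'; python3 g.py 0.4643 -0.0028 0.199 6.95
```

```text
clock: 17.12
position: [0.461, -0.0026, 0.2376]
ee_rot: [0.468, -0.529, 0.469, 0.53]
contact_force: [0.8, -0.4, -4.2]
width: 0.025
clock: 17.75
position: [0.4647, -0.0028, 0.2016]
ee_rot: [-0.469, 0.529, -0.469, -0.529]
contact_force: [1.3, 0.7, -5.1]
width: 0.0249
t 17.75 pos [ 0.4647 -0.0028  0.2016] w 0.0249 F [ 1.27  0.71 -5.05] M [-0.004  0.053 -0.017]
q [-0.156  0.13   1.775 -0.     1.236 -1.848] tool xaxis [ 0.0002 -0.0001 -1.    ] z [-0.1211  0.9926 -0.0001]
1 shift cm [0.26 0.04 0.  ] rotvec [ 0.   -0.01  0.01]
-1 shift cm [0.26 0.04 0.  ] rotvec [-180.     -0.02   -0.01]
```

Contact came at TCP 0.1988 both times, so I need about 2.8 mm, plus 0.7 mm to touch lightly.

```bash
python3 -m crank '[[0.15,0,0,0,0,0,1],[0.28,0,0,0,0,0,1],[0.35,0,0,0,0,0,1],[0.35,0,0,0,0,0,1]]'; python3 g.py 0.4643 -0.0028 0.199 6.95
```

```text
clock: 18.25
position: [0.4643, -0.0027, 0.1985]
ee_rot: [-0.469, 0.53, -0.469, -0.529]
contact_force: [-1.6, -0.4, -1.6]
width: 0.0244
t 18.25 pos [ 0.4643 -0.0027  0.1985] w 0.0244 F [-1.61 -0.39 -1.58] M [ 0.04  -0.014  0.035]
q [-0.156  0.131  1.782  0.     1.228 -1.848] tool xaxis [ 0.0011 -0.0001 -1.    ] z [-0.121   0.9927 -0.0003]
1 shift cm [-0.05  0.   -0.01] rotvec [-0.   -0.01  0.06]
-1 shift cm [-0.05  0.   -0.01] rotvec [180.     0.1    0.02]
```

```bash
python3 -m crank '[[0.05,0,0,0,0,0,1],[0.09,0,0,0,0,0,1],[0.09,-0.7,0,0,0,0,1],[0.08,-1.7,0,0,0,0,1]]'; python3 g.py
```

```text
clock: 18.75
position: [0.4815, -0.0008, 0.198]
ee_rot: [-0.469, 0.53, -0.469, -0.529]
contact_force: [-4.3, 0.4, 5.1]
width: 0.0246
t 18.75 pos [ 0.4815 -0.0008  0.198 ] w 0.0246 F [-4.3   0.42  5.08] M [ 0.152 -0.005  0.045]
q [-0.146  0.157  1.75  -0.     1.233 -1.838] tool xaxis [ 0.001  -0.0004 -1.    ] z [-0.1209  0.9927 -0.0005]
```

```bash
python3 -m crank '[[-0.02,-1.2,0,0,0,0,1],[-0.04,-2.4,0,0,0,0,1],[-0.06,-3.6,0,0,0,0,1],[-0.075,-4.8,0,0,0,0,1]]'; python3 g.py
```

```text
clock: 19.25
position: [0.5292, 0.0051, 0.1987]
ee_rot: [-0.469, 0.529, -0.469, -0.529]
contact_force: [-5.0, -0.2, 6.1]
width: 0.0247
t 19.25 pos [0.5292 0.0051 0.1987] w 0.0247 F [-5.02 -0.23  6.11] M [0.069 0.513 0.066]
q [-0.121  0.229  1.655 -0.001  1.258 -1.814] tool xaxis [-0.0003 -0.0005 -1.    ] z [-0.1212  0.9926 -0.0005]
```

```bash
python3 -m crank '[[-0.01,-1.2,0,0,0,0,1],[-0.025,-2.4,0,0,0,0,1],[-0.025,-3.6,0,0,0,0,1]]'; python3 g.py
```

```text
clock: 19.62
position: [0.5644, 0.0095, 0.1987]
ee_rot: [0.468, -0.529, 0.469, 0.53]
contact_force: [-3.2, -1.1, 7.9]
width: 0.0243
t 19.625 pos [0.5644 0.0095 0.1987] w 0.0243 F [-3.21 -1.05  7.87] M [0.047 0.886 0.01 ]
q [-0.106  0.281  1.58  -0.001  1.282 -1.798] tool xaxis [-0.0017 -0.0005 -1.    ] z [-0.1212  0.9926 -0.0002]
```

```bash
python3 -m crank '[[-0.01,-1.2,0,0,0,0,1],[-0.02,-2.4,0,0,0,0,1],[-0.02,-3.6,0,0,0,0,1]]'; python3 g.py
```

```text
clock: 20.0
position: [0.5998, 0.0139, 0.1984]
ee_rot: [0.468, -0.529, 0.47, 0.53]
contact_force: [-3.5, -0.1, 6.3]
width: 0.025
t 20.0 pos [0.5998 0.0139 0.1984] w 0.025 F [-3.53 -0.15  6.3 ] M [-0.004  1.071  0.039]
q [-0.092  0.334  1.502 -0.001  1.308 -1.785] tool xaxis [-0.003  -0.0004 -1.    ] z [-0.1212  0.9926 -0.    ]
```

```bash
python3 -m crank '[[0,-1.2,0,0,0,0,1],[0,-2.4,0,0,0,0,1],[0.01,-3.2,0,0,0,0,1]]'; python3 g.py;  python3 -m crank '[[-0.5,-0.2,0,0,0,0,1],[-3,-0.2,0,0,0,0,1],[-6,-0.2,0,0,0,0,1],[-6,-0.2,0,0,0,0,1]]'; python3 g.py 0.5216 0.272 0.25 -12
```

```text
clock: 20.38
position: [0.6323, 0.0178, 0.198]
ee_rot: [0.468, -0.529, 0.469, 0.53]
contact_force: [-2.9, 0.4, 3.9]
width: 0.0246
t 20.375 pos [0.6323 0.0178 0.198 ] w 0.0246 F [-2.94  0.44  3.92] M [-0.009  1.179 -0.008]
q [-0.082  0.381  1.429 -0.     1.332 -1.774] tool xaxis [-0.0011 -0.0001 -1.    ] z [-0.1211  0.9926  0.    ]
clock: 20.88
position: [0.6359, 0.0179, 0.2602]
ee_rot: [-0.47, 0.531, -0.467, -0.528]
contact_force: [0.6, 1.2, -5.1]
width: 0.0248
t 20.875 pos [0.6359 0.0179 0.2602] w 0.0248 F [ 0.62  1.23 -5.1 ] M [0.001 0.057 0.   ]
q [-0.081  0.352  1.321  0.     1.462 -1.773] tool xaxis [ 0.0066 -0.0003 -1.    ] z [-0.121   0.9927 -0.0011]
1 shift cm [ 0.94  8.28 26.61] rotvec [18.95 -0.    0.38]
-1 shift cm [ 0.94  8.28 26.61] rotvec [-161.05   -0.54   -0.  ]
```

```bash
python3 -m crank '[[0,1,3,3,0,0,1],[0,3,9,7,0,0,1],[0,5,15,11,0,0,1],[0,7,21,15,0,0,1],[0.5,8.5,26.2,19,0,0,1]]'; python3 -m crank '[[0,0,0,0,0,0,1],[0,0,0,0,0,0,1],[0,0,0,0,0,0,1]]'; python3 g.py 0.5175 0.269 0.05 -12.1; python3 - <<'E'
from rig import eyes
from h import *
for n in ["wrist"]:
    d=eyes.get_image(n); cv2.imwrite(f"pics/{n}5.png",d["color"])
E
```

```text
clock: 21.5
position: [0.5162, 0.2696, 0.2516]
ee_rot: [0.55, -0.444, 0.55, 0.444]
contact_force: [1.1, 0.5, -4.6]
width: 0.0247
clock: 21.88
position: [0.5182, 0.2666, 0.2526]
ee_rot: [0.55, -0.444, 0.55, 0.444]
contact_force: [-0.1, -0.5, -4.9]
width: 0.0247
t 21.875 pos [0.5182 0.2666 0.2526] w 0.0247 F [-0.14 -0.52 -4.86] M [0.07  0.095 0.014]
q [ 0.356  0.277  1.45  -0.001  1.415 -1.003] tool xaxis [-0.0005 -0.0008 -1.    ] z [ 0.2101  0.9777 -0.0009]
1 shift cm [20.26  0.11  0.23] rotvec [-0.03 -0.05 -0.02]
-1 shift cm [20.26  0.11  0.23] rotvec [179.97  -0.03   0.08]
```

View pics/wrist5.png

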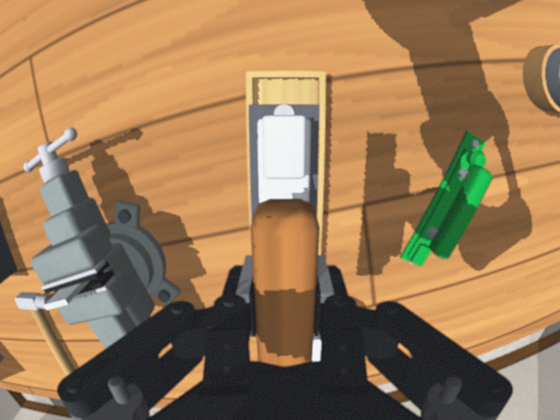

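The file at (285,150) lines up with the tray below, so lower it.

```bash
python3 -m crank '[[3,0.1,0.15,0,0,0,1],[8,0.1,0.2,0,0,0,1],[13,0.1,0.2,0,0,0,1],[17,0.1,0.2,0,0,0,1],[19,0.1,0.2,0,0,0,1]]'; python3 -m crank '[[0.8,0,0,0,0,0,1],[1.3,0,0,0,0,0,1],[1.3,0,0,0,0,0,1]]'; python3 g.py 0.5175 0.269 0.0365 -12.1
```

```text
clock: 22.55
position: [0.5164, 0.2681, 0.0607]
ee_rot: [0.549, -0.444, 0.552, 0.445]
contact_force: [-0.2, 0.1, -4.0]
width: 0.0245
clock: 22.92
position: [0.5179, 0.2698, 0.051]
ee_rot: [0.55, -0.445, 0.549, 0.444]
contact_force: [0.2, -0.3, -3.9]
width: 0.0249
t 22.925 pos [0.5179 0.2698 0.051 ] w 0.0249 F [ 0.16 -0.29 -3.93] M [-0.014  0.051 -0.011]
q [ 0.361  0.441  1.74  -0.     0.959 -0.999] tool xaxis [ 0.0013  0.0004 -1.    ] z [0.2093 0.9779 0.0007]
1 shift cm [ 1.45  0.02 -0.09] rotvec [0.02 0.04 0.07]
-1 shift cm [ 1.45  0.02 -0.09] rotvec [-179.98   -0.11    0.06]
```

```bash
python3 -m crank '[[0.5,0,0,0,0,0,1],[0.9,0,0,0,0,0,1],[1.2,0,0,0,0,0,1],[1.2,0,0,0,0,0,1]]'; python3 -m crank '[[0.1,0,0,0,0,0,1],[0.15,0,0,0,0,0,1],[0.2,0,0,0,0,0,1],[0.2,0,0,0,0,0,1]]'; python3 g.py 0.5175 0.269 0.0365 -12.1
```

```text
clock: 23.42
position: [0.5169, 0.2698, 0.0381]
ee_rot: [0.549, -0.445, 0.55, 0.445]
contact_force: [-0.0, 0.0, -4.3]
width: 0.0247
clock: 23.92
position: [0.5172, 0.2699, 0.0365]
ee_rot: [0.55, -0.445, 0.55, 0.445]
contact_force: [-0.7, 0.3, -4.1]
width: 0.025
t 23.925 pos [0.5172 0.2699 0.0365] w 0.025 F [-0.7   0.31 -4.13] M [0.056 0.045 0.01 ]
q [ 0.362  0.458  1.756 -0.     0.928 -0.999] tool xaxis [ 0.0002 -0.0001 -1.    ] z [ 0.2088  0.978  -0.    ]
1 shift cm [ 0.   -0.05 -0.08] rotvec [ 0.05 -0.    0.01]
-1 shift cm [ 0.   -0.05 -0.08] rotvec [-179.95   -0.02   -0.  ]
```

```bash
python3 -m crank '[[0.05,0,0,0,0,0,1],[0.05,0,0,0,0,0,1]]'; python3 -m crank '[[0.05,0,0,0,0,0,1],[0.05,0,0,0,0,0,1]]'; python3 g.py 0.5175 0.269 0.0365 -12.1
```

```text
clock: 24.18
position: [0.5172, 0.2699, 0.0365]
ee_rot: [0.55, -0.445, 0.55, 0.445]
contact_force: [-2.1, -1.5, 3.5]
width: 0.0246
clock: 24.42
position: [0.5172, 0.2699, 0.0365]
ee_rot: [0.55, -0.445, 0.55, 0.445]
contact_force: [-3.5, -0.5, 6.0]
width: 0.0251
t 24.425 pos [0.5172 0.2699 0.0365] w 0.0251 F [-3.5  -0.5   6.05] M [-0.115  0.436 -0.016]
q [ 0.362  0.458  1.756 -0.     0.927 -0.999] tool xaxis [ 0.0006  0.0001 -1.    ] z [0.2087 0.978  0.0002]
1 shift cm [-0.   -0.05 -0.08] rotvec [0.05 0.01 0.03]
-1 shift cm [-0.   -0.05 -0.08] rotvec [-179.95   -0.05    0.02]
```

```bash
python3 -m crank '[[-0.04,0,0,0,0,0,1],[-0.04,0,0,0,0,0,3],[-0.04,0,0,0,0,0,4.5],[-0.04,0,0,0,0,0,6],[-0.04,0,0,0,0,0,6]]' 20; python3 -m crank '[[0,0,0,0,0,0,6],[0,0,0,0,0,0,6]]'; python3 g.py; python3 - <<'E'
from rig import eyes
from h import *
d=eyes.get_image("wrist"); cv2.imwrite(f"pics/wrist6.png",d["color"])
E
```

```text
clock: 25.05
position: [0.5173, 0.2699, 0.0356]
ee_rot: [0.55, -0.445, 0.55, 0.445]
contact_force: [0.6, 0.4, 0.4]
width: 0.0602
clock: 25.3
position: [0.5172, 0.2699, 0.0357]
ee_rot: [0.55, -0.445, 0.55, 0.445]
contact_force: [-0.2, -0.9, 0.7]
width: 0.06
t 25.3 pos [0.5172 0.2699 0.0357] w 0.06 F [-0.18 -0.92  0.67] M [-0.004  0.003  0.03 ]
q [ 0.362  0.459  1.756 -0.     0.927 -0.999] tool xaxis [ 0.0001 -0.0001 -1.    ] z [ 0.2088  0.978  -0.0001]
```

View pics/wrist6.png

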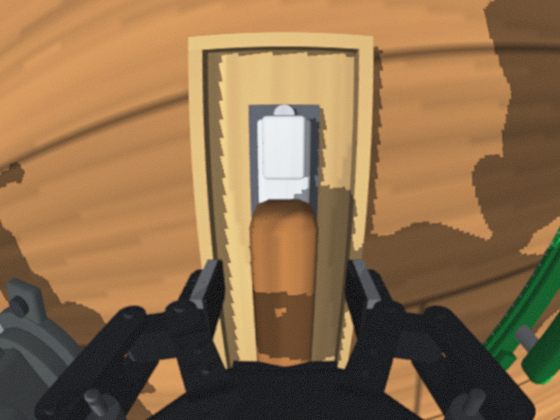

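The fingers are open and clear on both sides of the grip, and the file lies within the tray walls. Retreat straight up.

```bash
python3 -m crank '[[-2,0,0,0,0,0,6],[-6,0,0,0,0,0,6],[-11,0,0,0,0,0,6],[-16,0,0,0,0,0,6],[-20,0,0,0,0,0,6]]'; python3 -m crank '[[0,4,-5,0,0,0,6],[0,8,-9,0,0,0,6],[0,13,-13,0,0,0,6],[0,16,-16,0,0,0,6],[0,16,-16,0,0,0,6]]'; python3 g.py; python3 - <<'E'
from rig import eyes
from h import *
import contextlib,io
with contextlib.redirect_stdout(io.StringIO()): from m import rect
for n in ["top","side"]:
    d=eyes.get_image(n); cv2.imwrite(f"pics/{n}7.png",d["color"]); P=cloud(d).reshape(-1,3);x,y,z=P.T
    for nm,m in [("grip",(z>.066)&(z<.08)&(abs(x-.53)<.1)&(abs(y-.265)<.07)),("can",(abs(x-.73)<.05)&(abs(y-.25)<.05)&(z>.1)&(z<.12)),("bar",(abs(x-.565)<.03)&(abs(y-.01)<.04)&(z>.15)&(z<.2))]:
        if m.sum()>20: rect(P[m],n+" "+nm)
E
```

```text
clock: 25.98
position: [0.5174, 0.27, 0.2381]
ee_rot: [0.55, -0.445, 0.549, 0.444]
contact_force: [1.1, -0.4, 0.8]
width: 0.06
clock: 26.6
position: [0.3242, 0.1457, 0.2359]
ee_rot: [0.55, -0.445, 0.55, 0.444]
contact_force: [-0.5, 0.7, -0.8]
width: 0.0601
t 26.6 pos [0.3242 0.1457 0.2359] w 0.0601 F [-0.48  0.73 -0.77] M [-0.003  0.025 -0.058]
q [ 0.226 -0.069  1.895 -0.     1.316 -1.133] tool xaxis [-0.0003 -0.0004 -1.    ] z [ 0.2098  0.9778 -0.0004]
top grip 583 [536.7 266.1] [ 26.3 124.2] 77.69 meanz 0.0726 med 0.0729 mean [535.5 265.8]
   pca 167.79 [ 25.30706698 122.34344487]
top can 595 [726. 260.] [60.7 61.7] 64.45 meanz 0.1097 med 0.1103 mean [725.1 259.6]
   pca -158.38 [54.59374392 55.19275434]
top bar 86 [568.    9.3] [ 6.8 39.8] 6.32 meanz 0.1661 med 0.1689 mean [566.9   9.2]
   pca 96.51 [ 6.94137693 41.92789929]
side grip 389 [534.4 268.7] [ 25.4 121.9] 78.36 meanz 0.0729 med 0.0735 mean [533.  270.6]
   pca 168.38 [ 24.1632178  122.06807861]
side can 371 [725.  262.8] [61.3 60.4] 19.04 meanz 0.1097 med 0.1108 mean [723.1 265.4]
   pca 118.03 [55.18915576 56.79484969]
side bar 45 [567.4  10. ] [ 6.6 44.3] 7.53 meanz 0.1648 med 0.1676 mean [566.2  15. ]
   pca 96.02 [ 7.24108077 43.76988767]
```

View pics/side7.png

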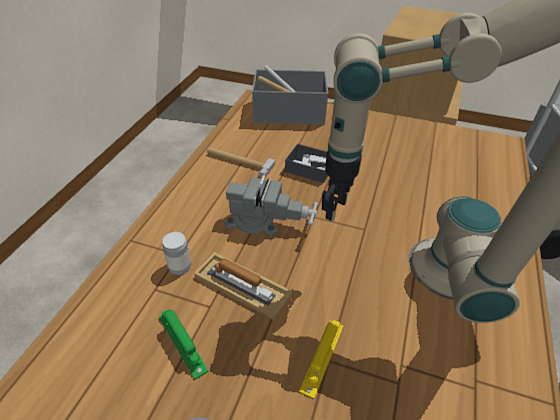

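View pics/top7.png

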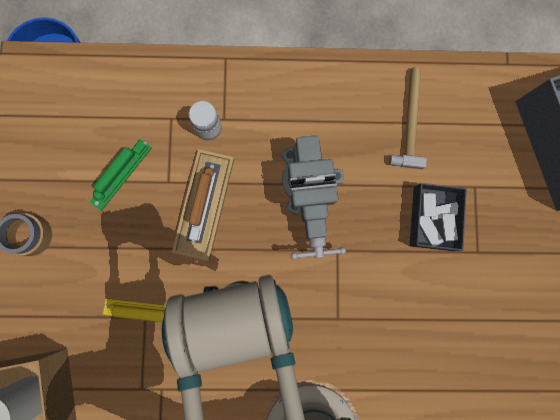

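The file lies flat in the tray at top-view (201,197), with its grip top at 73 mm as at the start. The can at (205,115), the hammer, the bin and the decoys are unmoved, and the robot is clear. Hand in.

```bash
python3 -m crank '[[0,0,0,0,0,0,6],[0,0,0,0,0,0,6]]'; python3 - <<'E'
from rig import manip
print(manip.sign_off())
E
```

```text
clock: 26.95
position: [0.3282, 0.1473, 0.2356]
ee_rot: [0.55, -0.445, 0.55, 0.445]
contact_force: [0.3, -0.3, -0.4]
width: 0.06
the job is handed in; nothing more can be done
None
```

The bar end has had its three strokes, the file is back flat in its tray, and the job is handed in at about 27 s of the 72 s allowed.

- **Strokes:** each was about 168 mm long, level to within about 0.2° and square to the vise, toe first and away from the screw handle. The file was lifted about 40 mm clear for each of the two returns.
- **Pressure:** it read about 9 to 12 N through most of each stroke. It eased at the very end, lowest at about 7 N at the end of the second stroke. These are spot readings with about 1 N of noise, so I don't have a continuous record.
- **Last checks:**
  - The file is inside the tray walls, aligned with the tray within about 0.5°. Its grip top is at 73 mm, the same height as at the start.
  - By measurement the can and the bar are unmoved within camera accuracy. The hammer, bin and the other files look unmoved in the pictures.
  - The gripper is open and clear of everything.
- **Disagreements:** after the first stroke the wrist camera suggested the file had shifted about 0.8 mm in the grip. The next touch on the bar came at the same height as before, so I took that as the arm still settling. No check failed.

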